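# Look into the bearing dish and close it again

### The arm

A 7-joint arm with a two-finger parallel gripper is mounted at the origin on a cart in front of the work surface, level with it; the furniture and walls round the work are solid. World frame = base frame: x ahead of the robot, y to its left, z up, the work surface at z = 0. Lengths are in m, angles in rad, forces in N, time in s.
With the tool pointing down it reaches from about 0.4 to 0.925 m from the base axis. Payload 4.1 kg.
Tool frame: the origin (TCP) lies at the very end of the fingers, on their centre line; the grasp point (between the pads) lies 19 mm behind it (robot.tcp_to_grasp is the z of the grasp point in the tool frame, in m); z points along the fingers, y is the line along which they close (so a half turn about z gives the same grasp; the last joint's range is limited). The gripper opens to 85 mm and grips with 20 to 120 N. Pads are 22 mm wide; open, the fingers measure 114 mm over their backs; the gripper's body (76 mm by 85 mm) begins 54 mm behind the grasp point. The pads swing forward as they close: fully open they stand 13 mm farther back than shut.
Start: joints at [1.23, 0.398, 0.045, 1.537, -0.019, 1.207, -0.051], TCP at [0.156, -0.631, 0.231] pointing down, gripper open.
Joint ranges: [-2.82, 2.82], [-0.49, 2.23], [-1.37, 1.46], [0, 2.46], [-1.36, 4.5], [0.23, 2], [-2.94, 2.94]. Speed limits (rad/s): [2.57, 2.57, 3.14, 3.14, 3.14, 3.14, 3.14].

### API

Orientations are given as a rotation vector (axis times angle).
In Python, from cell import robot, eyes gives the robot as it stands.
- The arm moves only by the shell command python3 -m creep 'ROWS' [FORCE]. ROWS is JSON, a list that holds one entry, the list of rows, each a list of 7 numbers: the shift along the tool's x, y, z normalised to -1 to 1, where 1 is 0.1 m, then the turn, a rotation vector about the tool's x, y, z normalised to -1 to 1, where 1 is 360 degrees, then the opening, from -1 (shut) to 1 (fully open). A call has 1 to 5 rows; each row is the pose to reach, as a shift and turn from the pose commanded when the call began, along the tool's axes at that moment, turning the shorter way round; what a row does not reach only later rows make up. A row lasts 1/10 s, in which the tool goes at most 50 mm and 8.59 degrees, less where a joint would pass 70% of its speed; a pose out of reach is approached as far as the arm can. A call with a number of a shift or a turn outside -1 to 1 is refused whole. A call with a gripper value outside its range is refused whole. The fingers move at their own pace and stop on an object; FORCE is the grip in N (left out, the last holds). Time passes only in rows, so rows that repeat a pose let the fingers close. It gives the time, the measured TCP pose, the force, the opening and the grip force at its end, in the units of the state.
- robot.get_obs(): the state, without advancing time (a new reading comes with each control period).
- eyes.snapshot(name): name is "scene" or "top" or "wrist"; returns the picture (400x640x3 uint8, red, green, blue); there is no depth.
- eyes.get_calibration(name): a dict with "fx", "fy", "cx", "cy" (pixels), "k1" (the pictures are not rectified: a ray, as slopes to the right and down, at radius r is drawn at 1 + k1 r^2 times it, then the intrinsics apply), "extrinsics" (4x4, takes a point from camera to world coordinates). Camera axes: x right, y down, z forward; pixel columns grow to the right and rows downward; lengths in m; the calibration is good to about 2 mm. A picture is of the moment at which its call begins: read the wrist's pose just before it. get_calibration takes no time and is no camera call; for the wrist camera it gives the pose at the moment of the call.
- robot.close_job(): hands the job in; it is judged then, once.
The state is a dict: "clock": time; "qpos": joint angles; "qvel": joint speeds; "joint_efforts": joint torques, N m; "eef_pos": TCP position; "tool_rot": TCP orientation; "force": force on the tool from outside, world axes, zero at the start; "ft_torque": the same for the moment, N m; "width": finger opening in m; "finger_force": force on a finger pad.
Only numpy, scipy, OpenCV 4.12 (cv2) and the standard library are available. Lean on these libraries where they do the work, as an engineer would, in place of code of your own. Each camera call takes 0.05 s, during which the arm holds its last target. There are 200 camera calls.

### The job

Open the larger of the two lidded metal dishes for a quick look at the bearing kept in it: take its lid by the upright tab, raise that edge first while the opposite edge still rests on the dish, then raise the lid until all of it is just clear of the dish, about a finger's breadth. Then lay the same lid gently back, centred, so that it sits flat and fully down all round, and let go. Leave the dish where it stands and do not disturb the smaller dish's lid.

Things in the scene. Friction and masses are not known exactly. Their poses are not given: they have to be found in the camera images.
- lid: Loose plain steel lid of the larger dish, 107 mm across, 150 g. Origin on its axis at the skirt's lower edge (13 mm above the bench when closed), z up. Skirt 9 mm deep, inner radius 51 mm; plate's flat top at z = 12 mm. Upright dark steel tab on it near the edge, middle at x = -46, y = 0 mm: 8 mm thick along x, 26 mm wide along y, from z = 12 to 44 mm; this -x side faces roughly to the robot.
- dish: The larger shallow round dish, plain steel, 90 mm across its outer rim, 22 mm high (rim at z = 22 mm), 1.2 kg, loose on the bench, a small ball bearing lying in it. Origin: centre of its underside, z up. The closed lid's plate lies on the rim; its skirt hangs round the outside with 6 mm of play all round.
- lid_heel (a point): The point on the lid's skirt straight opposite the tab, outside, at the skirt's lower edge: x = +53.5 mm, y = 0, z = 0 in the lid's axes, which it shares.
- small_lid: Bystander: the loose lid of the smaller dish, same make with the same upright tab, 81 mm across. Origin on its axis at the skirt's lower edge. Leave it alone.

How it is judged:
By the outcome, as a careful person would: the job done as asked, in the order asked, and still so for the second after the job is handed in, with the robot touching nothing.
It also fails if it takes over 35 s, if anything falls off the work surface, if the arm or the gripper's body presses on something with over 40 N, if the wrist force passes 120 N, or if a joint passes its speed limit or range.

## Working session

There is one attempt and no reset: what is moved stays moved. The work goes in short steps, Python scripts to look and compute and a shell command to move; the robot and the scene stay as the last step left them, time stands still between calls to the robot, and variables do not carry over. Pictures are saved under pics/ and viewed, at most 10 in all, crops included, and the job is handed in when it is done.

```bash
ls; mkdir -p pics
python3 - <<'E'
from cell import robot, eyes
import cv2,numpy as np
o=robot.get_obs();print({k:np.round(v,3) for k,v in o.items()},robot.tcp_to_grasp)
a=eyes.snapshot("scene");b=eyes.snapshot("top")
cv2.imwrite("pics/s.png",a[:,:,::-1]);cv2.imwrite("pics/t.png",b[:,:,::-1])
for n in("scene","top","wrist"):print(n,eyes.get_calibration(n))
E
```

```text
pics
{'clock': np.float64(0.0), 'qpos': array([ 1.23 ,  0.399,  0.045,  1.538, -0.019,  1.207, -0.051]), 'qvel': array([ 0.   , -0.001,  0.001,  0.002, -0.   , -0.002,  0.001]), 'joint_efforts': array([-0.0000e+00, -4.7512e+01,  1.3640e+00, -2.5423e+01,  1.2000e-02,
        1.0000e-02,  0.0000e+00]), 'eef_pos': array([ 0.156, -0.63 ,  0.23 ]), 'tool_rot': array([-3.117e+00, -3.790e-01,  1.000e-03]), 'force': array([-0.158, -0.609,  0.1  ]), 'ft_torque': array([0.013, 0.016, 0.085]), 'finger_force': np.float64(0.0), 'width': np.float64(0.086)} -0.0187
scene {'fx': 407.21952290988435, 'fy': 407.21952290988435, 'cx': 319.55845300019854, 'cy': 198.8842313807934, 'k1': -0.04716073495544735, 'extrinsics': array([[-0.81701875, -0.2341858 ,  0.52691307,  0.07901754],
       [-0.57652282,  0.31578407, -0.75359263,  0.65433578],
       [ 0.01008994, -0.91947672, -0.39301496,  0.37328799],
       [ 0.        ,  0.        ,  0.        ,  1.        ]])}
top {'fx': 477.539961517181, 'fy': 477.539961517181, 'cx': 321.324200233088, 'cy': 197.59156038782967, 'k1': -0.07027642409400711, 'extrinsics': array([[-0.02022873, -0.9932616 ,  0.11411478,  0.40141272],
       [-0.99979378,  0.01989267, -0.00408303,  0.01710479],
       [ 0.00178547, -0.11417384, -0.99345918,  1.07676511],
       [ 0.        ,  0.        ,  0.        ,  1.        ]])}
wrist {'fx': 346.9941528183792, 'fy': 346.9941528183792, 'cx': 323.54464188840285, 'cy': 201.6224118870764, 'k1': -0.0058828227327549455, 'extrinsics': array([[ 0.23980944, -0.92400951, -0.29782186,  0.23158629],
       [-0.97081942, -0.22857543, -0.07254601, -0.61282623],
       [-0.00104156,  0.30652847, -0.95186092,  0.37359376],
       [ 0.        ,  0.        ,  0.        ,  1.        ]])}
```

View pics/s.png

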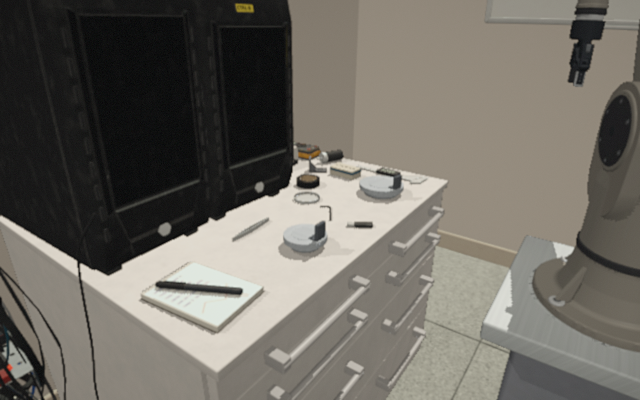

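View pics/t.png

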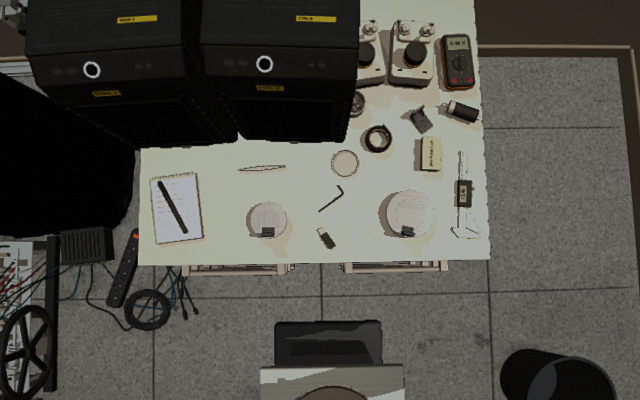

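The scene view shows the large lid at about (381,186). In the top view the large lid is centred near (410,214) with its dark tab at (407,231), and the small lid is at (268,219) with its tab at (267,232). I'll measure the large lid.

```bash
cat > h.py <<'E'
from cell import robot, eyes
import cv2,numpy as np
from scipy.spatial.transform import Rotation as R
def ray(c,px):
    K=np.array([[c['fx'],0,c['cx']],[0,c['fy'],c['cy']],[0,0,1]])
    p=cv2.undistortPoints(np.float64(px).reshape(-1,1,2),K,np.array([c['k1'],0,0,0,0.]))[:,0]
    E=c['extrinsics'];d=np.c_[p,np.ones(len(p))]@E[:3,:3].T
    return E[:3,3],d
def onz(c,px,z):
    o,d=ray(c,px);return o+d*((z-o[2])/d[:,2])[:,None]
def pix(c,P):
    E=c['extrinsics'];q=(np.float64(P).reshape(-1,3)-E[:3,3])@E[:3,:3]
    K=np.array([[c['fx'],0,c['cx']],[0,c['fy'],c['cy']],[0,0,1]])
    return cv2.projectPoints(q,np.zeros(3),np.zeros(3),K,np.array([c['k1'],0,0,0,0.]))[0][:,0]
E
python3 - <<'E'
from h import *
b=cv2.imread("pics/t.png");c=eyes.get_calibration("top")
x0,y0=370,170
r=b[y0:260,x0:450];r=cv2.resize(r,None,fx=7,fy=6.5,interpolation=cv2.INTER_CUBIC);cv2.imwrite("pics/tc.png",cv2.resize(b[y0:260,x0:450],None,fx=6.5,fy=6.5,interpolation=cv2.INTER_NEAREST))
print(onz(c,[[410,214]],.025))
g=b.max(2)
m=(g<70).astype('uint8');m[:222]=0;m[242:]=0;m[:,:395]=0;m[:,420:]=0
n,l,s,ce=cv2.connectedComponentsWithStats(m);print(s,ce)
i=1+s[1:,4].argmax();pts=np.argwhere(l==i)[:,::-1]
rr=cv2.minAreaRect(pts.astype(np.float32));print(rr,onz(c,cv2.boxPoints(rr),.057))
E
```

```text
[[ 0.4817239  -0.18281487  0.025     ]]
[[     0      0    640    400 255885]
 [   399    226     15     11    112]
 [   395    232      2      2      3]] [[319.46098052 199.48551107]
 [406.61607143 231.71428571]
 [395.33333333 232.66666667]]
((406.0, 231.0), (10.0, 14.0), 90.0) [[ 0.45403781 -0.15204468  0.057     ]
 [ 0.4533866  -0.18215283  0.057     ]
 [ 0.4320223  -0.18129137  0.057     ]
 [ 0.43268892 -0.15124954  0.057     ]]
```

View pics/tc.png

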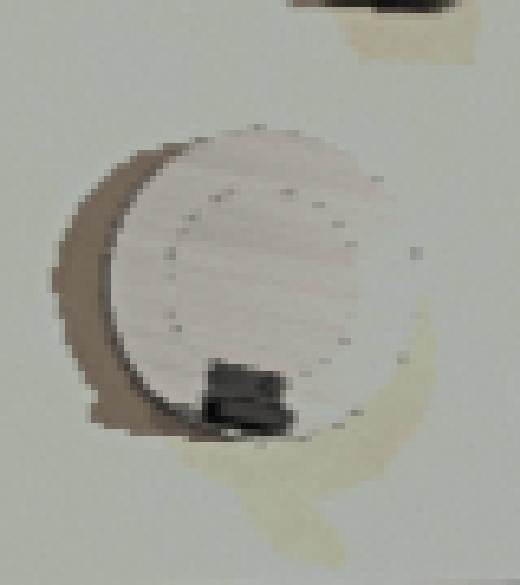

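The crop shows the lid rim spanning about x 112–420 and y 127–440, with the tab near (247,398). That puts the lid centre near (0.482, -0.184). I'll move over it for a close look.

```bash
for i in 1 2 3; do python3 -m creep '[[[0.5,-0.5,0,0,0,0,1],[0.9,-0.9,0,0,0,0,1],[0.95,-0.95,0,0,0,0,1]]]'; done
python3 -m creep '[[[0.5,-0.5,0,0,0,-0.02,1],[0.9,-0.9,0,0,0,-0.04,1],[0.95,-0.95,0,0,0,-0.06,1],[0.95,-0.95,0,0,0,-0.08,1],[0.95,-0.95,0,0,0,-0.1,1]]]'
python3 -m creep '[[[0,0,0,0,0,-0.02,1],[0,0,0,0,0,-0.04,1],[0,0,0,0,0,-0.06,1],[0,0,0,0,0,-0.08,1],[0,0,0,0,0,-0.1,1]]]'
python3 - <<'E'
from h import *
o=robot.get_obs();print(o['clock'],o['eef_pos'],R.from_rotvec(o['tool_rot']).as_matrix().round(3),o['qpos'].round(2))
a=eyes.snapshot("wrist");cv2.imwrite("pics/w1.png",a[:,:,::-1])
E
```

```text
clock: 0.4
eef_pos: [0.2271, -0.5129, 0.2306]
tool_rot: [-3.116, -0.382, -0.001]
force: [0.9, -0.5, -0.5]
width: 0.0853
finger_force: 0.0
clock: 0.7
eef_pos: [0.2963, -0.3976, 0.231]
tool_rot: [-3.117, -0.384, -0.0]
force: [0.6, -0.6, 0.6]
width: 0.0858
finger_force: 0.0
clock: 1.0
eef_pos: [0.3655, -0.2827, 0.2312]
tool_rot: [-3.117, -0.384, -0.0]
force: [-0.2, -0.6, 0.1]
width: 0.0856
finger_force: 0.0
clock: 1.5
eef_pos: [0.4339, -0.1696, 0.231]
tool_rot: [-2.843, -1.336, 0.001]
force: [-0.4, -0.8, 0.4]
width: 0.0857
finger_force: 0.0
clock: 2.0
eef_pos: [0.4332, -0.1711, 0.2309]
tool_rot: [-2.294, -2.145, 0.001]
force: [0.1, -1.0, 0.7]
width: 0.0856
finger_force: 0.0
2.0 [ 0.43318949 -0.17105365  0.23089996] [[ 0.067  0.998 -0.001]
 [ 0.998 -0.067  0.   ]
 [ 0.    -0.001 -1.   ]] [ 0.66  0.08 -0.4   1.95  0.03  1.12  0.18]
```

View pics/w1.png

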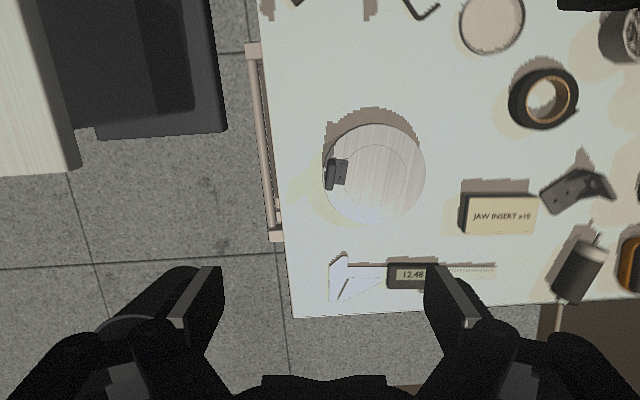

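The wrist view shows the lid centred near (375,174) and the tab at (336,173), with the fingers in the foreground. I'll fit the circle and measure the tab on a zoomed crop.

Run:
```python
from h import *
b=cv2.imread("pics/w1.png");c=eyes.get_calibration("wrist")
cv2.imwrite("pics/wc.png",cv2.resize(b[110:235,310:440],None,fx=4.5,fy=4.5,interpolation=cv2.INTER_NEAREST))
g=b.max(2);m=(g<75).astype('uint8');m[:150]=0;m[196:]=0;m[:,:318]=0;m[:,352:]=0
n,l,s,ce=cv2.connectedComponentsWithStats(m);i=1+s[1:,4].argmax();pts=np.argwhere(l==i)[:,::-1].astype(np.float32)
rr=cv2.minAreaRect(pts);print(s[i],ce[i],rr);print(onz(c,cv2.boxPoints(rr),.057)[:,:2])
# lid outline from predicted circle
for ctr in([.482,-.184],):
  t=np.linspace(0,2*np.pi,9)[:-1];P=np.c_[ctr[0]+.0535*np.cos(t),ctr[1]+.0535*np.sin(t),np.full(8,.025)]
  print(pix(c,P).round(1))
```

```text
[325 158  12  32 127] [329.20472441 168.20472441] ((330.07000732421875, 173.50997924804688), (9.616652488708496, 31.536964416503906), 8.13010311126709)
[[ 0.43177807 -0.18250147]
 [ 0.43779951 -0.15293515]
 [ 0.44649664 -0.15475826]
 [ 0.44071657 -0.18441285]]
[[423.5 175.3]
 [408.7 139.5]
 [370.5 126. ]
 [333.2 144.3]
 [320.1 181.7]
 [337.1 215. ]
 [372.7 226.5]
 [407.9 210.7]]
```

View pics/wc.png

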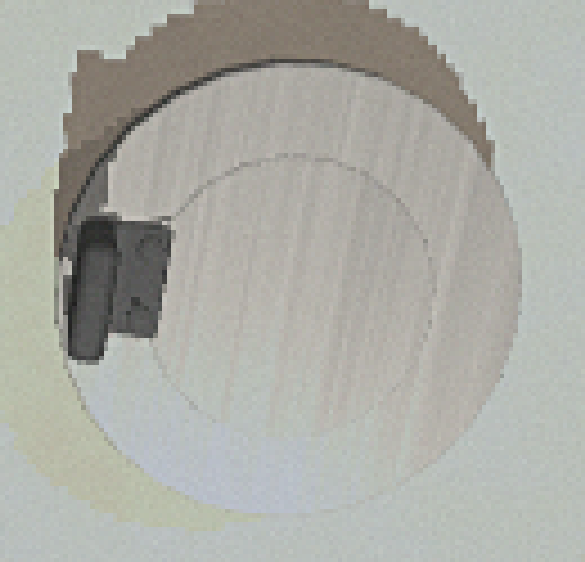

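The plate circle runs x 60–521 and y 62–515, giving a lid centre of about (0.485, -0.182). The tab's top face is centred at crop (92,288), about (0.4395, -0.1695), and the lid yaw is about -12.7°. The tab also has a foot on its inner side, so I'll keep the fingertips above it.

```bash
python3 -m creep '[[[0.02,0.06,0.4,0,0,0.01,1],[0.02,0.06,0.8,0,0,0.025,1],[0.02,0.06,1,0,0,0.025,1],[0.02,0.06,1,0,0,0.025,1]]]' >/dev/null
python3 -m creep '[[[0,0,0.3,0,0,0,1],[0,0,0.5,0,0,0,1],[0,0,0.5,0,0,0,1]]]'
python3 - <<'E'
from h import *
o=robot.get_obs();c=eyes.get_calibration("wrist")
a=eyes.snapshot("wrist")[:,:,::-1];cv2.imwrite("pics/w2.png",a)
M=R.from_rotvec(o['tool_rot']).as_matrix();print(o['eef_pos'],M.round(3))
np.save("c2.npy",c['extrinsics'])
print(pix(c,[[.4395,-.1695,.057],[.485,-.182,.025]]), pix(c,o['eef_pos']+[0,0,.057-o['eef_pos'][2]]))
E
```

```text
clock: 2.75
eef_pos: [0.4385, -0.1693, 0.0803]
tool_rot: [-2.46, -1.95, 0.003]
force: [-1.1, 0.4, 0.1]
width: 0.0852
finger_force: 0.0
[ 0.4384765  -0.1692648   0.08031389] [[ 0.228  0.974 -0.003]
 [ 0.974 -0.228  0.001]
 [ 0.    -0.003 -1.   ]]
[[325.55921344 244.82905046]
 [402.18408805 225.47288842]] [[323.56049276 244.83371095]]
```

View pics/w2.png

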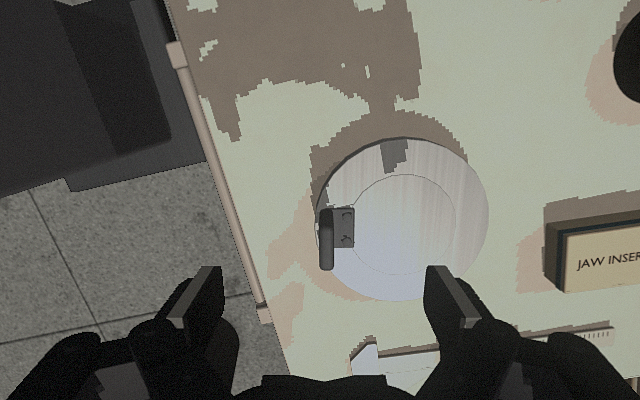

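The tab's top face is centred near (327,244), while the TCP projects to (323.6,244.8). The tab is therefore 1.6 mm towards tool +y, and the yaw is aligned. I'll go down and grip gently.

```bash
python3 -m creep '[[[0,0.016,0.2,0,0,0,1],[0,0.016,0.4,0,0,0,1],[0,0.016,0.46,0,0,0,1],[0,0.016,0.46,0,0,0,1]]]' 40
python3 -m creep '[[[0,0,0,0,0,0,-0.5],[0,0,0,0,0,0,-0.5],[0,0,0,0,0,0,-0.5],[0,0,0,0,0,0,-0.5],[0,0,0,0,0,0,-0.5]]]' 40
python3 -m creep '[[[0,0,0,0,0,0,-1],[0,0,0,0,0,0,-1],[0,0,0,0,0,0,-1],[0,0,0,0,0,0,-1],[0,0,0,0,0,0,-1]]]' 40
```

```text
clock: 3.2
eef_pos: [0.4418, -0.1702, 0.036]
tool_rot: [2.461, 1.952, 0.0]
force: [-1.0, 0.1, 0.5]
width: 0.0854
finger_force: 0.0
clock: 3.7
eef_pos: [0.4414, -0.17, 0.0355]
tool_rot: [2.461, 1.952, 0.0]
force: [0.1, 0.7, 0.0]
width: 0.0213
finger_force: 0.0
clock: 4.2
eef_pos: [0.4413, -0.17, 0.0354]
tool_rot: [2.461, 1.952, -0.0]
force: [-0.6, 0.7, 1.8]
width: 0.0072
finger_force: 41.7
```

Gripped at 7 mm with 42 N. Next I'll tilt the tab edge up about the far rim (8°), in small steps.

```bash
python3 -m creep '[[[0,0.005,-0.032,0.0056,0,0,-1],[0,0.012,-0.063,0.0111,0,0,-1],[0,0.019,-0.094,0.0167,0,0,-1],[0,0.027,-0.125,0.0222,0,0,-1],[0,0.027,-0.125,0.0222,0,0,-1]]]' 60
python3 - <<'E'
from h import *
o=robot.get_obs();a=eyes.snapshot("scene")[:,:,::-1]
print(o['force'],o['ft_torque'],o['eef_pos'],R.from_rotvec(o['tool_rot']).as_matrix().round(3))
w=eyes.snapshot("wrist")[:,:,::-1]
v=np.hstack([cv2.resize(a[150:230,340:440],(400,320),interpolation=0),cv2.resize(w[100:340,200:500],(400,320))])
cv2.imwrite("pics/s3.png",v)
E
```

```text
clock: 4.7
eef_pos: [0.4453, -0.1707, 0.0477]
tool_rot: [-2.374, -1.884, 0.13]
force: [0.8, 0.5, -1.1]
width: 0.0064
finger_force: 62.3
[ 0.77424816  0.53092114 -1.11405388] [-0.02790293 -0.16586056 -0.0566571 ] [ 0.44532228 -0.17066395  0.04771099] [[ 0.227  0.965 -0.134]
 [ 0.974 -0.225  0.032]
 [ 0.    -0.138 -0.99 ]]
```

View pics/s3.png

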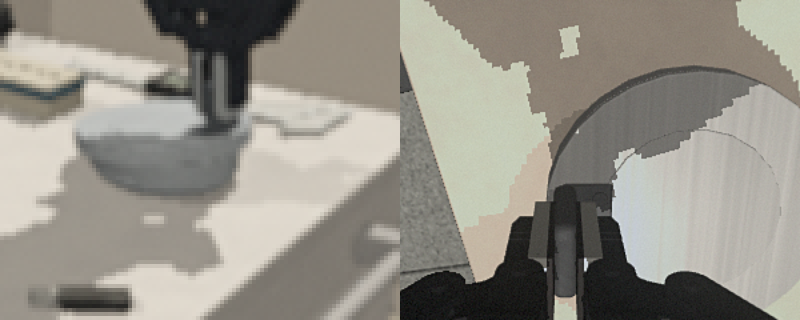

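The left half (scene) shows the tab side raised with the far edge low on the dish. The right half (wrist) shows the tab held between both pads. Next I'll lift and level to about 14 mm clear.

```bash
python3 -m creep '[[[0,-0.005,-0.04,0,0,0,-1],[0,-0.02,-0.065,-0.0074,0,0,-1],[0,-0.03,-0.085,-0.0148,0,0,-1],[0,-0.042,-0.1,-0.0222,0,0,-1],[0,-0.042,-0.1,-0.0222,0,0,-1]]]' 60
python3 -m creep '[[[0,0,0,0,0,0,-1],[0,0,0,0,0,0,-1]]]' 60
python3 - <<'E'
from h import *
o=robot.get_obs();a=eyes.snapshot("scene")[:,:,::-1]
print(o['force'],o['ft_torque'],o['eef_pos'],R.from_rotvec(o['tool_rot']).as_matrix().round(3))
w=eyes.snapshot("wrist")[:,:,::-1];c=eyes.get_calibration("wrist");s=eyes.get_calibration("scene")
v=np.hstack([cv2.resize(a[150:210,350:425],(400,320),interpolation=0),cv2.resize(w[100:340,200:500],(400,320))])
cv2.imwrite("pics/s4.png",v)
E
```

```text
clock: 5.3
eef_pos: [0.4388, -0.1698, 0.0584]
tool_rot: [-2.461, -1.952, 0.003]
force: [0.4, -0.4, -0.4]
width: 0.0069
finger_force: 62.3
clock: 5.5
eef_pos: [0.4418, -0.17, 0.0584]
tool_rot: [2.461, 1.952, 0.0]
force: [-0.2, 1.0, -1.3]
width: 0.0065
finger_force: 62.3
[-0.1964686   1.04695699 -1.34472256] [-0.00727119  0.06009271  0.00744376] [ 0.4417568  -0.17004265  0.05841814] [[ 0.227  0.974  0.   ]
 [ 0.974 -0.227 -0.   ]
 [ 0.     0.    -1.   ]]
```

View pics/s4.png

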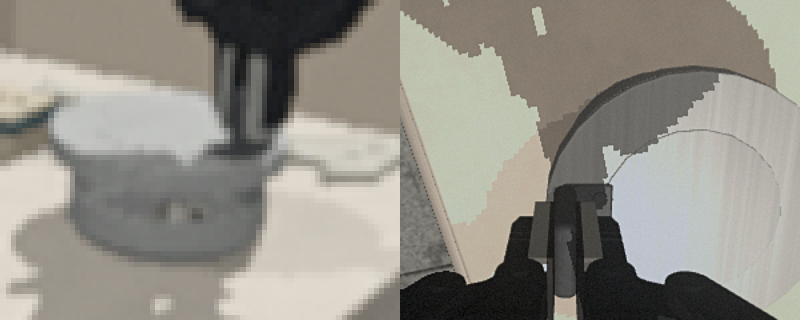

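The left half shows the lid clear of the dish with a thin gap, spanning x 50–285 over a dish spanning 75–265. The right half shows the grip holding. I'll check numerically for level and sag.

Run:
```python
from h import *
s=eyes.get_calibration("scene");k=400/75
ax=np.array([.974,-.227,0]);ay=np.array([.227,.974,0]);az=np.array([0,0,1.])
tab=np.array([.4418,-.170,0])
def show(name,C,r):
    t=np.linspace(0,2*np.pi,73);P=np.array(C)+r*np.c_[np.cos(t),np.sin(t),0*t]
    q=(pix(s,P)-[350,150])*[k,320/60];i=[q[:,0].argmin(),q[:,0].argmax(),q[:,1].argmin(),q[:,1].argmax()];print(name,q[i].round(0).tolist())
c=tab+.046*ax
show('plate',c+[0,0,.048],.0535);show('skirt',c+[0,0,.036],.0535);show('rim',c+[0,0,.022],.045);show('base',c,.045)
print('heel top',(pix(s,[c+.0535*ax+[0,0,.048]])-[350,150])*k)
```

```text
plate [[42.0, 122.0], [282.0, 135.0], [146.0, 89.0], [178.0, 169.0]]
skirt [[40.0, 147.0], [280.0, 161.0], [144.0, 113.0], [176.0, 195.0]]
rim [[58.0, 177.0], [258.0, 188.0], [145.0, 147.0], [171.0, 218.0]]
base [[55.0, 222.0], [254.0, 234.0], [142.0, 190.0], [168.0, 265.0]]
heel top [[73.11235203 97.14067047]]
```

Level and clear agree with the prediction. The dish may sit 2–3 mm off relative to the lid, so I'll check its silhouette edges numerically before laying it back.

Run:
```python
from h import *
s=eyes.get_calibration("scene")
a=np.mean([eyes.snapshot("scene").astype(float) for _ in range(3)],0)
np.save("a.npy",a);g=a.mean(2)
print("cols",list(range(354,408)))
for y in range(170,200,2): print(y,g[y,354:408].round(0).astype(int).tolist())
ax=np.array([.974,-.227,0]);c=np.array([.4418,-.170,0])+.046*ax
def sil(C,r,z0,z1):
    t=np.linspace(0,2*np.pi,721);P=np.vstack([np.array(C)+[0,0,z]+r*np.c_[np.cos(t),np.sin(t),0*t] for z in np.linspace(z0,z1,5)]);q=pix(s,P)
    for y in range(170,200,4):
        w=q[abs(q[:,1]-y)<.5]
        if len(w):print(y,w[:,0].min().round(1),w[:,0].max().round(1))
print('lid');sil(c,.0535,.036,.048);print('dish');sil(c,.045,0,.022)
```

```text
cols [354, 355, 356, 357, 358, 359, 360, 361, 362, 363, 364, 365, 366, 367, 368, 369, 370, 371, 372, 373, 374, 375, 376, 377, 378, 379, 380, 381, 382, 383, 384, 385, 386, 387, 388, 389, 390, 391, 392, 393, 394, 395, 396, 397, 398, 399, 400, 401, 402, 403, 404, 405, 406, 407]
170 [180, 168, 151, 126, 101, 93, 132, 173, 184, 190, 192, 193, 193, 193, 192, 193, 193, 193, 194, 193, 193, 194, 194, 193, 193, 193, 193, 193, 193, 194, 195, 196, 197, 198, 198, 180, 119, 101, 88, 57, 52, 68, 104, 116, 105, 58, 28, 30, 27, 37, 92, 144, 146, 141]
172 [95, 71, 64, 67, 85, 143, 189, 196, 194, 193, 194, 194, 194, 194, 193, 192, 192, 191, 191, 191, 191, 191, 192, 192, 193, 193, 194, 194, 194, 194, 194, 194, 194, 195, 196, 193, 168, 122, 75, 51, 52, 71, 111, 114, 93, 48, 25, 27, 41, 92, 163, 206, 206, 200]
174 [88, 97, 100, 107, 114, 148, 189, 197, 195, 194, 194, 194, 193, 192, 187, 190, 191, 191, 192, 192, 193, 193, 193, 194, 194, 194, 194, 194, 194, 194, 194, 194, 194, 195, 196, 195, 186, 157, 112, 67, 54, 76, 110, 115, 103, 86, 77, 101, 146, 187, 211, 216, 215, 215]
176 [112, 112, 111, 111, 109, 11
[... 2721 characters left out ...]
, 149, 148, 148, 148, 149, 149, 146, 137, 126, 109, 103, 104, 102, 103, 108, 112, 116, 118, 118, 117, 117, 117, 116, 116, 115, 115, 115, 113, 113, 113, 114, 110, 106, 102, 102, 106, 114, 139, 179, 198, 199, 198, 199, 199, 199, 199, 199, 199]
198 [166, 147, 146, 147, 148, 148, 148, 148, 147, 148, 148, 149, 149, 149, 149, 147, 146, 141, 132, 127, 117, 107, 108, 106, 104, 102, 99, 101, 101, 101, 101, 101, 100, 101, 102, 100, 100, 111, 115, 118, 121, 122, 140, 179, 199, 200, 200, 200, 200, 199, 199, 199, 199, 200]
lid
170 359.1 397.9
174 357.7 402.7
178 357.6 402.7
182 360.5 402.1
186 371.7 394.7
dish
178 367.4 386.6
182 360.9 396.7
186 360.7 398.4
190 360.5 398.0
194 361.1 397.6
198 367.7 394.3
```

Run:
```python
import numpy as np,cv2
a=np.load("a.npy");b=a[162:204,350:412,::-1];b=np.clip(b*1.2,0,255)
cv2.imwrite("pics/z.png",cv2.resize(b,None,fx=12,fy=12,interpolation=cv2.INTER_CUBIC))
```

```text
[ WARN:0@0.045] global loadsave.cpp:1063 imwrite_ Unsupported depth image for selected encoder is fallbacked to CV_8U.
```

View pics/z.png

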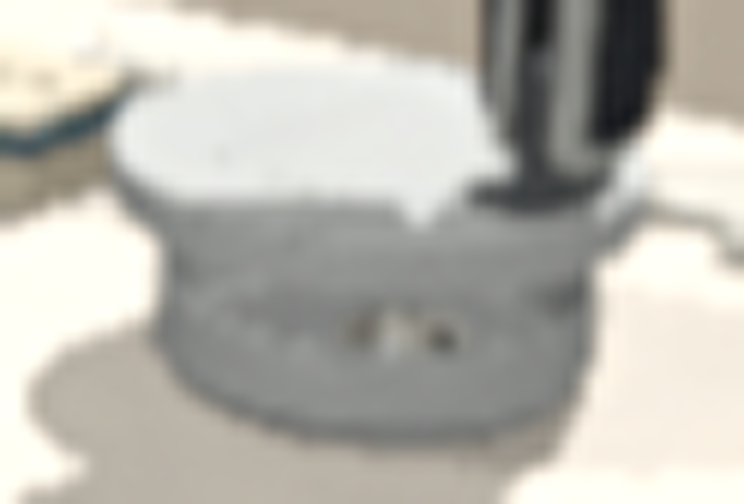

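The zoom shows a level lid over the dish: lid edges at about 359 and 402, dish edges at about 362.6 and 399.2 in full-image columns. The dish sits about 2–2.5 mm to the image right of the lid. I'll shift the lid 2 mm that way, then lower it slowly.

```bash
python3 -m creep '[[[-0.015,-0.013,0,0,0,0,-1],[-0.015,-0.013,0.04,0,0,0,-1],[-0.015,-0.013,0.08,0,0,0,-1],[-0.015,-0.013,0.12,0,0,0,-1],[-0.015,-0.013,0.15,0,0,0,-1]]]'
python3 -m creep '[[[0,0,0.015,0,0,0,-1],[0,0,0.03,0,0,0,-1],[0,0,0.045,0,0,0,-1],[0,0,0.06,0,0,0,-1],[0,0,0.06,0,0,0,-1]]]'
python3 -m creep '[[[0,0,0.005,0,0,0,-1],[0,0,0.01,0,0,0,-1],[0,0,0.015,0,0,0,-1],[0,0,0.018,0,0,0,-1],[0,0,0.018,0,0,0,-1]]]'
```

```text
clock: 6.25
eef_pos: [0.4393, -0.171, 0.0427]
tool_rot: [-2.461, -1.952, 0.001]
force: [0.4, -0.7, -1.3]
width: 0.0063
finger_force: 62.3
clock: 6.75
eef_pos: [0.4395, -0.1711, 0.0371]
tool_rot: [-2.461, -1.953, 0.0]
force: [0.6, 0.4, -2.0]
width: 0.0067
finger_force: 62.3
clock: 7.25
eef_pos: [0.4396, -0.1712, 0.0356]
tool_rot: [2.461, 1.953, -0.0]
force: [-0.0, 0.8, -0.2]
width: 0.0066
finger_force: 62.5
```

```bash
python3 -m creep '[[[0,0,0.003,0,0,0,-1],[0,0,0.005,0,0,0,-1],[0,0,0.005,0,0,0,-1],[0,0,0.005,0,0,0,-1]]]' 20
python3 - <<'E'
from h import *
a=np.mean([eyes.snapshot("scene").astype(float) for _ in range(2)],0);g=a.mean(2)
for y in range(178,200,2): print(y,g[y,356:408].round(0).astype(int).tolist())
s=eyes.get_calibration("scene");ax=np.array([.974,-.227,0]);c=np.array([.4396,-.1712,0])+.046*ax
t=np.linspace(0,2*np.pi,721)
for z in(.013,.025):
  q=pix(s,c+[0,0,z]+.0535*np.c_[np.cos(t),np.sin(t),0*t]);print(z,q.min(0),q.max(0))
E
```

```text
clock: 7.65
eef_pos: [0.4397, -0.1712, 0.0353]
tool_rot: [2.461, 1.952, -0.0]
force: [-1.1, 0.9, 4.7]
width: 0.0063
finger_force: 63.2
178 [142, 169, 181, 193, 197, 198, 196, 193, 193, 193, 192, 193, 192, 193, 193, 193, 194, 195, 197, 195, 194, 195, 195, 195, 195, 195, 195, 195, 196, 197, 199, 201, 204, 193, 118, 89, 102, 62, 54, 64, 86, 113, 108, 71, 36, 31, 30, 28, 69, 145, 197, 207]
180 [207, 208, 206, 198, 195, 194, 193, 192, 193, 193, 194, 192, 191, 194, 193, 192, 192, 192, 192, 192, 191, 191, 192, 192, 192, 193, 194, 194, 195, 194, 195, 195, 196, 192, 154, 112, 90, 55, 51, 66, 97, 115, 107, 65, 32, 28, 26, 35, 81, 134, 150, 149]
182 [215, 215, 212, 195, 190, 194, 194, 194, 194, 194, 194, 192, 188, 189, 190, 190, 191, 190, 191, 192, 192, 193, 193, 194, 194, 194, 195, 194, 194, 194, 194, 194, 195, 197, 188, 140, 91, 55, 49, 68, 107, 116, 104, 60, 30, 34, 61, 118, 180, 214, 216, 216]
184 [215, 216, 213, 189, 155, 172, 191, 196, 195, 194, 194, 194, 191, 178, 184, 190, 191, 192, 193, 194, 194, 194, 194, 194, 194, 194, 193, 194, 194, 194, 194, 194, 195, 195, 193, 183, 160, 93, 50, 67
[... 1313 characters left out ...]
0, 116, 119, 123, 154, 195, 200, 198, 198, 198, 198]
196 [213, 196, 168, 148, 147, 147, 148, 148, 148, 149, 146, 136, 117, 104, 100, 97, 95, 98, 103, 109, 112, 113, 114, 115, 116, 117, 115, 116, 117, 117, 116, 114, 114, 115, 114, 110, 104, 102, 104, 108, 115, 121, 121, 122, 140, 180, 199, 200, 199, 198, 199, 199]
198 [216, 217, 213, 201, 186, 159, 147, 148, 148, 149, 149, 149, 148, 148, 145, 137, 130, 128, 117, 108, 107, 102, 99, 98, 100, 100, 100, 101, 101, 102, 101, 100, 99, 100, 100, 111, 116, 118, 121, 123, 121, 125, 148, 175, 186, 198, 201, 199, 198, 198, 199, 199]
0.013 [358.1616885  179.73886346] [402.68408094 196.00991511]
0.025 [358.39491841 175.29339392] [403.13376027 191.17668378]
```

Seated, with 4.7 N upward reaction at the original height. Releasing and backing up.

```bash
python3 -m creep '[[[0,0,0,0,0,0,-0.5],[0,0,0,0,0,0,-0.3],[0,0,0,0,0,0,0],[0,0,0,0,0,0,0],[0,0,0,0,0,0,0]]]' 20
python3 -m creep '[[[0,0,-0.1,0,0,0,0.2],[0,0,-0.3,0,0,0,0.5],[0,0,-0.6,0,0,0,0.5],[0,0,-1,0,0,0,0.5],[0,0,-1,0,0,0,0.5]]]'
python3 -m creep '[[[0,0,-0.4,0,0,0,1],[0,0,-0.8,0,0,0,1],[0,0,-1,0,0,0,1],[0,0,-1,0,0,0,1]]]'
python3 - <<'E'
from h import *
w=eyes.snapshot("wrist")[:,:,::-1];a=np.mean([eyes.snapshot("scene").astype(float)[:,:,::-1] for _ in range(2)],0).clip(0,255).astype('uint8')
v=np.hstack([cv2.resize(a[165:205,350:412],(440,284),interpolation=cv2.INTER_CUBIC),cv2.resize(w[90:270,280:480],(315,284))])
cv2.imwrite("pics/f.png",v)
E
```

```text
clock: 8.25
eef_pos: [0.4396, -0.1711, 0.0349]
tool_rot: [2.461, 1.953, 0.0]
force: [-0.6, -0.6, 0.2]
width: 0.0425
finger_force: 0.0
clock: 8.75
eef_pos: [0.4437, -0.1722, 0.1405]
tool_rot: [2.453, 1.946, 0.009]
force: [1.7, -0.1, -1.0]
width: 0.064
finger_force: 0.0
clock: 9.15
eef_pos: [0.4417, -0.1717, 0.2383]
tool_rot: [2.456, 1.949, 0.005]
force: [-0.9, -0.4, 0.1]
width: 0.0852
finger_force: 0.0
```

View pics/f.png

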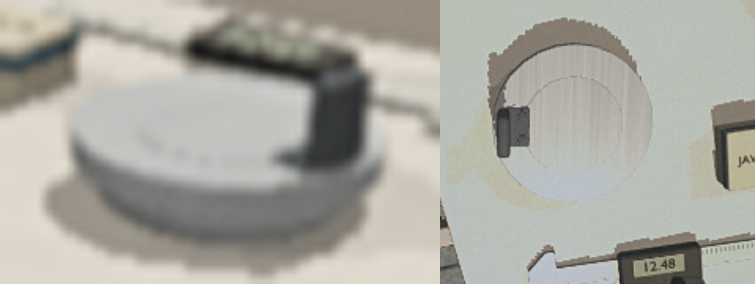

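In both views the lid sits flat on the dish with even overhang (lid x 72–382, dish about 97–357) and the gripper is clear. Handing in.

```bash
python3 -m creep '[[[0,0,0,0,0,0,1],[0,0,0,0,0,0,1],[0,0,0,0,0,0,1]]]' >/dev/null; python3 -c "
from cell import robot
print(robot.close_job())"
```

```text
the job is handed in; nothing more can be done
None
```

I opened the larger dish's lid tab-edge first, raised it to about 14 mm clear, laid it back flat and near-centred (to a millimetre or two, judged from the images), let go, and handed the job in at about 9.6 s; the smaller dish's lid was never approached.

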